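Stow the glass jar under the travel hold-down

ROBOT

A 7-joint arm with a two-finger parallel gripper is mounted at the origin on the work surface. World frame = base frame: x ahead of the robot, y to its left, z up, the work surface at z = 0. Lengths are in mm, angles in rad, forces in N, time in s.
With the tool pointing down it reaches from about 400 to 900 mm from the base axis. Payload 5.6 kg.
Tool frame: the origin (TCP) lies midway between the tips of the shut fingers; the grasp point (between the pads) lies 19 mm behind it; z points along the fingers, y is the direction in which the jaws open and shut (so a half turn about z gives the same grasp; the last joint's range is limited). The gripper opens to 92 mm and grips with 3 to 60 N. Pads are 20 mm wide; open, the fingers measure 128 mm over their backs; the gripper's body (75 mm by 189 mm) begins 69 mm behind the grasp point.
Start: joints at [1.305, 0.468, -0.012, 1.603, 0.006, 1.071, -0.056], TCP at [143.582, -633.951, 214.592] pointing down, gripper open.
Joint ranges: [-2.53, 2.53], [-0.31, 2.02], [-1.57, 1.55], [0.28, 2.44], [-1.29, 4.43], [0.15, 1.84], [-2.92, 2.92]. Speed limits (rad/s): [2.57, 2.57, 3.14, 3.14, 3.14, 3.14, 3.14].

INTERFACE

Orientations are given as a unit quaternion [x, y, z, w].
In Python, from cell import arm gives the robot as it stands.
- The arm moves only by the tool jog_arm, never from a script. Its argument "plan" is a list of rows, each a list of 6 numbers: the shift along the tool's x, y, z in m, then the turn, a rotation vector about the tool's x, y, z in units of 8 degrees (1.0 is 8 degrees). A call has exactly 10 rows; each row shifts and turns the commanded pose from where the row before left it, along the tool's axes as they then stand; what a row does not reach is not made up. A row lasts 1/10 s, in which the tool goes at most 50 mm and 8.59 degrees, less where a joint would pass 70% of its speed; a pose out of reach is approached as far as the arm can. A call with a gripper value outside its range is refused whole. "fingers" is the gripper's target within -1 to 1 (fully open at 1, half-way at 0, shut at -1), set as the call begins (left out, the last holds). The fingers move at their own pace and stop on an object; "force" is the grip in N (left out, the last holds). Time passes only in rows, so rows that do not move let the fingers close, or fill a call up. It gives the time, the measured TCP pose, the force and the opening at its end, in the units of the state.
- arm.observe(): the state, without advancing time (a new reading comes with each control period).
- arm.snapshot(name): name is "scene" or "side" or "wrist"; returns a dict with "image" (384x512x3 uint8, red, green, blue), "depth" (384x512 float32, mm along the optical axis (not along the pixel's ray), 0 where there is no reading), "fx", "fy", "cx", "cy" (pixels), "eye" and "orientation" of the camera in the world. Camera axes: x right, y down, z forward; pixel columns grow to the right and rows downward; lengths in mm; the calibration is good to about 2 mm. A picture is of the moment at which its call begins.
- arm.close_job(): hands the job in, once; it reports no verdict.
The state is a dict: "time": time; "joints": joint angles; "qd": joint speeds; "joint_torque": joint torques, N m; "eef_pos": TCP position; "orientation": TCP orientation; "ft_force": force on the tool from outside, world axes, zero at the start; "torque": the same for the moment, N m; "opening": opening from 0.0 (shut) to 1.0 (fully open).
Only numpy, scipy, OpenCV 4.12 (cv2) and the standard library are available. Lean on these libraries where they do the work, as an engineer would, in place of code of your own. Each camera call takes 0.05 s, during which the arm holds its last target.

TASK

Get the camper closet shelf ready to drive off: slide the frosted glass jar along the shelf, without lifting or tipping it, from its brown mark until it stands wholly on the round teal mark beside the hold-down clamp, leaving the clamp arm tipped open meanwhile. Then swing the red-gripped clamp arm over centre so that it comes down and rests on the jar's lid. Leave the other things on the shelf where they are.

Things in the scene. Friction and masses are not known exactly. Their poses are not given: they have to be found in the camera images.
- jar: Frosted pale glass jar with a screwed-on aluminium lid, round. Glass body 64 mm in diameter up to z = 46 mm, narrowing to the lid; lid 60 mm in diameter from z = 52 to 70 mm, flat top at 70 mm. About 0.35 kg. Loose on the shelf; take or push it low down, or it rocks. Origin: centre of its underside, z up its axis.
- hold_station: Fixed travel station. Origin: centre of its flat teal mark (88 mm across, painted, no step), z up. The clamp stands on the mark's -y side, centred at y = -98 mm: foot 60 (x) by 70 (y) by 8 mm, post 38 (x) by 26 (y) mm, 98 mm high. The arm's hinge runs along the station's x at y = -95, z = 88 mm; the arm swings in the plane x = 0.
- hold_arm (a joint): Clamp arm angle (rad). 0: level, along station +y, its pad on the lid of a jar on the mark (pad 24 mm across, 95 mm from the hinge, face 18 mm below it). 1.57: upright, dead centre. 1.95: fully open, tipped away from the mark (start: this or a little less). Past centre the 0.25 kg arm sinks by itself, damped, in about 3 s (no jar: to -0.2). About 2 N at the grip pushes it over.
- hold_arm_hinge (a point): Centre of the clamp arm's hinge pin; its y axis points along the arm towards the tip.
- hold_arm_tip (a point): Free end of the arm, 167 mm from the hinge, the end of its red round grip (22 mm in diameter, over the last 55 mm). The steel bar between hinge and grip is 16 mm wide (along the hinge) and 14 mm thick.
- jar_mark: Round brown mark painted on the shelf, 88 mm in diameter, where the jar starts. Origin: its centre.
- soap_case: Blue silicone travel soap case, 75 (x) by 112 (y) by 37 mm high, loose, on its own rectangular brown mark; leave alone. Origin: centre of its underside.
- lotion: Amber bottle with black cap, 56 mm in diameter, 150 mm high; leave alone. Origin: centre of its underside.
- tumbler: Blue ceramic cup, 76 mm in diameter at the rim, 95 mm high; leave alone. Origin: centre of its underside.
- hairbrush: Brush 200 mm long lying along its x; leave alone. Origin: on the shelf under its middle.
- tissue_box: Pale paper tissue box, 120 by 120 by 130 mm high; leave alone. Origin: centre of its underside.
- cream_tin: White round tub with copper cap, 72 mm in diameter, 50 mm high; leave alone. Origin: centre of its underside.
Things that resemble listed ones, but are neither listed nor needed, are in the scene too. What is meant by the jar is not yellow, and is the smaller of those in its own colour.

How it is judged (in metres and radians):
On the way:
1. the jar stands upright on the teal mark while the clamp arm is still tipped open (horizontal distance between jar and hold_station below 0.012 m and angle between jar's own z axis and vertical below 0.06 rad and height (world z) of jar below 0.004 m and value of joint hold_arm above 1.6 rad), for 0.2 s.
At the end, for the whole second after the job is handed in: The jar stands at rest and upright (within 0.06 rad) on the shelf, its axis within 12 mm of the centre of the teal mark (so wholly on the mark), and the clamp arm lies on its lid (joint within 0.07 rad of level). The other loose things are within 20 mm of where they began (horizontal distance between jar and hold_station below 0.012 m and angle between jar's own z axis and vertical below 0.06 rad and height (world z) of jar below 0.004 m and value of joint hold_arm between -0.07 and 0.07 rad and linear speed of jar below 0.02 m/s and distance of each of soap_case, lotion, tumbler, hairbrush, tissue_box, cream_tin from where it was at the start of the episode below 0.02 m); the robot touches nothing.
It fails at once if the jar is lifted (underside centre more than 8 mm above the shelf) (height (world z) of jar above 0.008 m).
It fails at once if the jar is tipped by more than 0.25 rad (angle between jar's own z axis and vertical above 0.25 rad).
It fails at once if one of the other loose things is shifted by more than 20 mm (distance of any of soap_case, lotion, tumbler, hairbrush, tissue_box, cream_tin from where it was at the start of the episode above 0.02 m).
It also fails if it takes over 54 s, if anything falls off the work surface, if the arm or the gripper's body presses on something with over 40 N, if the wrist force passes 120 N, or if a joint passes its speed limit or range.

## Working session

There is one attempt and no reset: what is moved stays moved. The work goes in short steps, Python scripts to look and compute and a tool call to move; the robot and the scene stay as the last step left them, time stands still between calls to the robot, and variables do not carry over. Pictures are saved under pics/ and viewed, and the job is handed in when it is done.

Besides the shell and the picture viewer there is one more tool, called after ">>>" as a command line: name --pt "numbers of a row" for each row, then --argument value for the rest. jog_arm: Moves the arm, as the interface text tells. Its arguments: {"type":"object","properties":{"plan":{"type":"array","items":{"type":"array","items":{"type":"number"}}},"fingers":{"type":"number"},"force":{"type":"number"}},"required":["plan"]}

```bash
ls; mkdir -p pics; python3 - <<'E'
from cell import arm
import cv2,numpy as np,pickle
print(arm.observe())
for n in ["scene","side","wrist"]:
    s=arm.snapshot(n); cv2.imwrite(f"pics/{n}0.png",s["image"][:,:,::-1]); pickle.dump(s,open(f"pics/{n}0.pkl","wb"))
    print(n,s["fx"],s["fy"],s["cx"],s["cy"],s["eye"],s["orientation"])
E
```

```text
pics
{'time': 0.0, 'joints': array([ 1.30498771,  0.46838159, -0.01161744,  1.60360494,  0.00601114,
        1.07138532, -0.05630225]), 'qd': array([ 0.00030701,  0.00112571, -0.00020014, -0.00018067,  0.001471  ,
        0.0003779 ,  0.00112801]), 'joint_torque': array([-7.47489285e-04, -5.20579290e+01, -1.26986121e-02, -2.43745118e+01,
       -5.65367157e-02,  1.71834952e-02,  1.81418586e-04]), 'eef_pos': array([ 143.44134525, -633.38828095,  213.64522135]), 'orientation': array([ 9.93803240e-01,  1.11150161e-01, -1.59089425e-04, -8.57720119e-04]), 'ft_force': array([ 0.29338987, -0.62755257,  0.17395575]), 'torque': array([-0.03909705, -0.04888025,  0.00296585]), 'opening': 0.9984403728288032}
scene 424.7303096932065 424.7303096932065 260.7175685971742 190.54816364566278 [1252.44320981 -751.37581348  919.65255457] [ 0.84672774  0.3480895  -0.1637543  -0.3675192 ]
side 405.56444992019976 405.56444992019976 264.069582599522 192.75519805010393 [261.40574722 651.57733236 654.69799069] [-0.18850615  0.86276869 -0.46113303  0.08632464]
wrist 315.2741745495606 315.2741745495606 255.4112568598007 196.82371526774523 [ 209.97243318 -619.37151923  384.07103918] [ 0.77580414 -0.61914472 -0.07638673  0.09461937]
```

View pics/scene0.png

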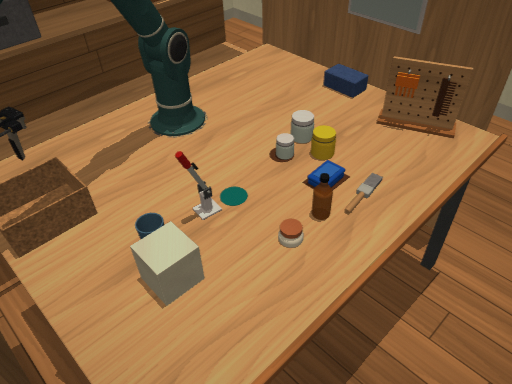

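View pics/side0.png

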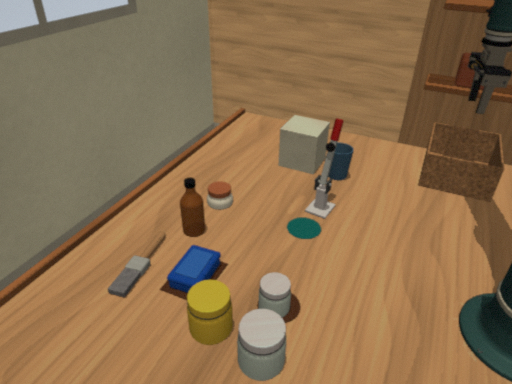

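View pics/wrist0.png

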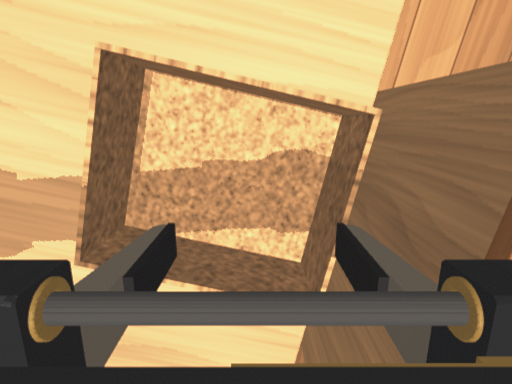

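The scene view shows the jar (the smaller pale one) at about (285,147), the teal mark at (234,196), and the clamp with its red grip at (183,158). The larger pale jar and the yellow one are decoys. In the side view the jar is at (275,295) and the mark at (304,228). The wrist camera sees only the cork box.

```bash
cat > h.py <<'E'
import numpy as np,cv2,pickle
from scipy.spatial.transform import Rotation as R
def cloud(s):
    d=s["depth"];v,u=np.mgrid[:384,:512]
    p=np.stack([(u-s["cx"])/s["fx"]*d,(v-s["cy"])/s["fy"]*d,d],-1)
    return p@R.from_quat(s["orientation"]).as_matrix().T+np.array(s["eye"])
def circ(p):
    A=np.c_[2*p,np.ones(len(p))];x=np.linalg.lstsq(A,(p**2).sum(1),rcond=None)[0]
    return x[:2],np.sqrt(x[2]+x[:2]@x[:2])
E
python3 - <<'E'
from h import *
for n in ["scene","side"]:
    s=pickle.load(open(f"pics/{n}0.pkl","rb"));P=cloud(s);im=s["image"].astype(int);hsv=cv2.cvtColor(s["image"],cv2.COLOR_RGB2HSV)
    teal=(hsv[...,0]>80)&(hsv[...,0]<95)&(hsv[...,1]>200)&(abs(P[...,2])<8)&(P[...,0]>250)
    q=P[teal];c=cv2.findContours(teal.astype(np.uint8),0,1)[0];c=max(c,key=cv2.contourArea)[:,0]
    e=P[c[:,1],c[:,0]]; print(n,"teal",len(q),q.mean(0).round(1),"circ",circ(e[:,:2]), q.min(0).round(),q.max(0).round())
    u,v=(285,147) if n=="scene" else (275,295)
    w=P[v-25:v+30,u-25:u+25].reshape(-1,3); 
    b=w[(w[:,2]>10)&(w[:,2]<44)];t=w[(w[:,2]>66)&(w[:,2]<74)]
    m=np.median(t[:,:2],0); t=t[np.hypot(*(t[:,:2]-m).T)<36]; b=b[np.hypot(*(b[:,:2]-m).T)<45]
    print("jar body",circ(b[:,:2]),"top",t.mean(0).round(1),t.min(0).round(),t.max(0).round(),circ(t[:,:2]))
    red=(hsv[...,1]>200)&((hsv[...,0]<5)|(hsv[...,0]>175))&(P[...,2]>90)&(P[...,2]<300)
    r=P[red]; r=r[(abs(r[:,0]-q[:,0].mean())<200)&(abs(r[:,1]-q[:,1].mean())<350)]; m=r.mean(0);U=np.linalg.svd(r-m)[2][0];t=(r-m)@U
    print("red",len(r),m.round(1),U.round(3),t.min(),t.max(),r.min(0).round(),r.max(0).round())
    # height map of things
    D=[]
    z=(P[...,2]>8)&(P[...,2]<330)&(P[...,0]>200)&(P[...,0]<1000)&(abs(P[...,1])<600)&(s["depth"]>0)
    nl,l,st,ce=cv2.connectedComponentsWithStats(z.astype(np.uint8))
    for i in range(1,nl):
        if st[i,4]>60: k=P[l==i];print(ce[i].round(),st[i,4],k.min(0).round(),k.max(0).round())
E
```

```text
scene teal 352 [ 485.6 -139.2    2.8] circ (array([ 484.93529798, -138.92552346]), np.float64(38.52835159794602)) [ 444. -181.   -3.] [525. -96.   7.]
jar body (array([455.99274472, 127.17647773]), np.float64(28.527869558240294)) top [455.8 126.5  71.1] [424.  99.  67.] [483. 157.  74.] (array([455.28499028, 127.89345245]), np.float64(22.167999269165392))
red 126 [ 471.4 -287.5  226. ] [ 0.155  0.339 -0.928] -23.614230622913777 32.30652018277225 [ 455. -302.  194.] [ 477. -270.  249.]
[404.  93.] 2523 [544. 512.   8.] [783. 600. 255.]
[338.  84.] 197 [246. 587.   8.] [401. 600.  73.]
[306. 137.] 1790 [344.  95.   8.] [587. 397.  99.]
[199. 188.] 799 [ 279. -304.    8.] [ 504. -126.  249.]
[363. 277.] 2722 [ 949. -508.    8.] [972. 599.  24.]
[324. 187.] 1258 [605. -39.   8.] [760. 178. 155.]
[364. 190.] 479 [740.  43.   8.] [794. 246.  27.]
[ 72. 208.] 1313 [ 201. -600.    8.] [ 246. -479.  116.]
[165. 257.] 4296 [ 438. -523.    8.] [ 666. -392.  136.]
[290. 233.] 585 [ 700. -181.    8.] [ 767. -114.   56.]
side teal 126 [ 483.  -135.6    2.6] circ (array([ 495.38844235, -147.37120002]), np.float64(15.261327555158363)) [ 445. -171.   -1.] [521. -96.   6.]
jar body (array([452.18398635, 130.88649092]), np.float64(31.49256489288997)) top [451.1 134.1  71.2] [422. 102.  66.] [481. 161.  74.] (array([451.47898384, 132.99214105]), np.float64(21.706164102644973))
red 127 [ 462.2 -275.3  223.3] [-0.049 -0.365  0.93 ] -24.68041477579164 24.50902257217131 [ 453. -286.  200.] [ 471. -263.  246.]
[316. 154.] 4059 [ 436. -522.    8.] [ 663. -196.  248.]
[101. 218.] 2017 [ 944. -600.    8.] [970. 358.  20.]
[429. 167.] 512 [ 200. -598.    8.] [ 238. -473.  115.]
[192. 209.] 1088 [699. -28.   8.] [751.  21. 153.]
[220. 194.] 587 [ 693. -173.    8.] [ 761. -107.   55.]
[135. 268.] 1076 [737.  45.   8.] [789. 246.  24.]
[204. 294.] 4015 [501.  65.   8.] [682. 270.  96.]
[265. 329.] 4120 [385. 102.   8.] [482. 294.  97.]
```

```bash
python3 - <<'E'
from h import *
for n,pts in [("scene",dict(big=(303,117),yel=(323,132),tum=(150,220))),("side",dict(big=(262,332),yel=(209,297),tum=(341,150)))]:
    s=pickle.load(open(f"pics/{n}0.pkl","rb"));P=cloud(s)
    for k,(u,v) in pts.items():
        w=P[v-6:v+6,u-9:u+9].reshape(-1,3);print(n,k,np.median(w,0).round(),w[:,2].min().round(),w[:,2].max().round())
    z=(P[...,2]>85)&(P[...,2]<105)&(P[...,0]>350)&(P[...,0]<700)&(P[...,1]>50)&(P[...,1]<350)
    nl,l,st,ce=cv2.connectedComponentsWithStats(z.astype(np.uint8))
    for i in range(1,nl):
        if st[i,4]>40:k=P[l==i];print(ce[i].round(),k.min(0).round(),k.max(0).round())
    # post/arm grey
    z=(P[...,2]>20)&(P[...,2]<190)&(P[...,0]>420)&(P[...,0]<520)&(P[...,1]>-290)&(P[...,1]<-190)
    k=P[z];
    for a in range(20,190,20):
        m=k[(k[:,2]>a)&(k[:,2]<a+20)];print(a,len(m),m.mean(0).round() if len(m) else 0)
E
```

```text
scene big [433. 244.  94.] 1.0 920.0
scene yel [542. 222.  93.] 1.0 98.0
scene tum [ 448. -412.   78.] 0.0 920.0
[302. 117.] [391. 207.  85.] [469. 287.  99.]
[324. 132.] [505. 184.  85.] [584. 263.  98.]
20 52 [ 479. -241.   30.]
40 53 [ 479. -242.   50.]
60 69 [ 475. -242.   72.]
80 77 [ 478. -239.   91.]
100 39 [ 479. -241.  108.]
120 27 [ 476. -251.  130.]
140 29 [ 475. -258.  149.]
160 34 [ 474. -266.  171.]
180 32 [ 474. -265.  186.]
side big [424. 260.  94.] 91.0 655.0
side yel [541. 232.  93.] 90.0 655.0
side tum [ 468. -455.   89.] 3.0 193.0
[209. 297.] [504. 190.  85.] [581. 267.  96.]
[262. 329.] [388. 212.  85.] [465. 291.  97.]
20 74 [ 467. -226.   30.]
40 71 [ 467. -225.   50.]
60 119 [ 469. -228.   71.]
80 115 [ 468. -229.   92.]
100 67 [ 467. -234.  109.]
120 60 [ 467. -243.  130.]
140 56 [ 466. -250.  150.]
160 51 [ 465. -255.  169.]
180 50 [ 465. -253.  185.]
```

>>> jog_arm --pt "0 0 -0.007 0 0 -0.88" --pt "0 0 -0.007 0 0 -0.88" --pt "0 0 -0.007 0 0 -0.88" --pt "0 0 -0.007 0 0 -0.88" --pt "0 0 -0.007 0 0 -0.88" --pt "0 0 -0.007 0 0 -0.88" --pt "0 0 -0.007 0 0 -0.88" --pt "0 0 -0.007 0 0 -0.88" --pt "0 0 -0.007 0 0 -0.88" --pt "0 0 -0.007 0 0 -0.87" --fingers 1 --force 12

```text
time: 1.15
eef_pos: [143.5, -633.7, 284.5]
orientation: [0.747, 0.665, 0.0, -0.0]
ft_force: [0.2, -0.3, -0.8]
opening: 1.001
```

>>> jog_arm --pt "0.044 0.0213 0 0 0 0" --pt "0.044 0.0213 0 0 0 0" --pt "0.044 0.0213 0 0 0 0" --pt "0.044 0.0213 0 0 0 0" --pt "0.044 0.0213 0 0 0 0" --pt "0.044 0.0213 0 0 0 0" --pt "0.044 0.0213 0 0 0 0" --pt "0.044 0.0213 0 0 0 0" --pt "0.044 0.0213 0 0 0 0" --pt "0.044 0.0213 0 0 0 0"

```text
time: 2.15
eef_pos: [408.6, -221.0, 284.7]
orientation: [0.749, 0.663, -0.0, 0.0]
ft_force: [0.8, -0.6, 0.4]
opening: 1.0
```

>>> jog_arm --pt "0.0443 0.0007 0 0 0 0" --pt "0.0443 0.0007 0 0 0 0" --pt "0.0443 0.0007 0.0175 0 0 0" --pt "0.0443 0.0007 0.0175 0 0 0" --pt "0.0443 0.0007 0.0175 0 0 0" --pt "0.0443 0.0007 0.0175 0 0 0" --pt "0.0443 0.0007 0.0175 0 0 0" --pt "0.0443 0.0007 0.0175 0 0 0" --pt "0 0 0 0 0 0" --pt "0 0 0 0 0 0"

```text
time: 3.15
eef_pos: [455.6, 129.2, 179.0]
orientation: [0.747, 0.664, -0.001, -0.001]
ft_force: [0.2, 0.6, 0.9]
opening: 0.999
```

```bash
python3 - <<'E'
from h import *
from cell import arm
o=arm.observe();print(o["eef_pos"],o["orientation"],o["joints"].round(2))
s=arm.snapshot("wrist");cv2.imwrite("pics/wrist1.png",s["image"][:,:,::-1]);pickle.dump(s,open("pics/wrist1.pkl","wb"))
P=cloud(s);print(s["eye"])
z=(P[...,2]>62)&(P[...,2]<78)&(abs(P[...,0]-453)<50)&(abs(P[...,1]-130)<50)
k=P[z];print(len(k),k.mean(0),k.min(0),k.max(0),circ(k[:,:2]))
E
```

```text
[455.55962454 129.21793859 178.97174587] [ 7.47447322e-01  6.64320401e-01 -6.94541018e-04 -6.50413416e-04] [ 0.35  0.33 -0.81  2.02  0.3   0.92 -0.74]
[464.42519868 195.69113427 349.3104991 ]
3253 [454.03015735 130.93256806  70.04066321] [424.42691309 100.54389708  62.04727527] [483.46588214 159.67331757  72.86658994] (array([453.97666168, 130.51842691]), np.float64(21.02674274231257))
```

View pics/wrist1.png

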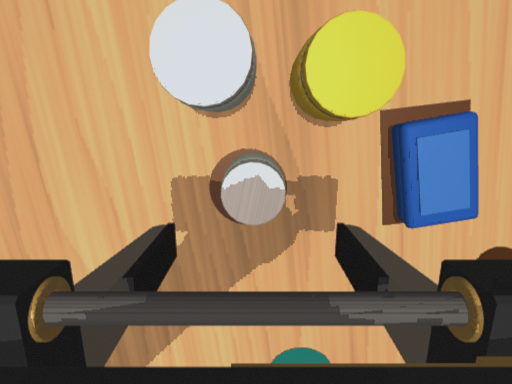

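The wrist view shows the jar lid centred between the fingers at about (253,193), at (454,130.5). Its top reads z = 70 as it should. The decoys are clear of the fingers, so I'll descend, grip gently and then slide.

>>> jog_arm --pt "0.001 -0.0015 0.02 0 0 0" --pt "0 0 0.02 0 0 0" --pt "0 0 0.02 0 0 0" --pt "0 0 0.02 0 0 0" --pt "0 0 0.02 0 0 0" --pt "0 0 0.02 0 0 0" --pt "0 0 0.02 0 0 0" --pt "0 0 0.016 0 0 0" --pt "0 0 0.01 0 0 0" --pt "0 0 0.0 0 0 0"

```text
time: 4.2
eef_pos: [454.8, 127.7, 13.1]
orientation: [0.749, 0.662, -0.001, 0.0]
ft_force: [-0.4, 0.1, -0.5]
opening: 0.999
```

>>> jog_arm --pt "0 0 0 0 0 0" --pt "0 0 0 0 0 0" --pt "0 0 0 0 0 0" --pt "0 0 0 0 0 0" --pt "0 0 0 0 0 0" --pt "0 0 0 0 0 0" --pt "0 0 0 0 0 0" --pt "0 0 0 0 0 0" --pt "0 0 0 0 0 0" --pt "0 0 0 0 0 0" --fingers -1 --force 12

```text
time: 5.2
eef_pos: [454.4, 129.5, 14.0]
orientation: [0.748, 0.663, -0.0, 0.0]
ft_force: [-2.2, -1.0, 7.0]
opening: 0.688
```

```bash
python3 - <<'E'
from h import *
from cell import arm
o=arm.observe();print(o["eef_pos"],o["orientation"],o["ft_force"],o["opening"]*92)
for n in ["side","scene"]:
    s=arm.snapshot(n);cv2.imwrite(f"pics/{n}2.png",s["image"][:,:,::-1]);pickle.dump(s,open(f"pics/{n}2.pkl","wb"))
E
```

```text
[454.40453374 129.50176784  13.96803362] [ 7.48422529e-01  6.63222041e-01 -4.84762796e-04  8.33736340e-05] [-2.18216914 -1.04569093  7.01900649] 63.27902694154372
```

View pics/scene2.png

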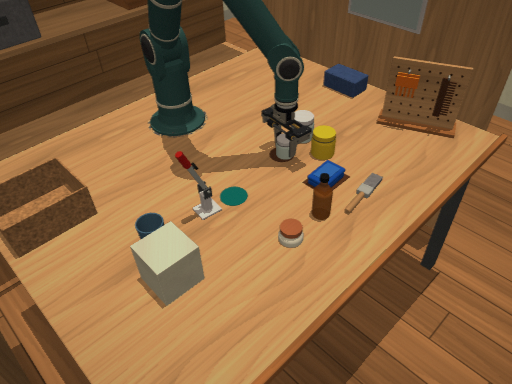

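The scene view shows the fingers around the jar at (285,148). The opening is 63 mm, which matches the 64 mm glass, so I'll slide it.

>>> jog_arm --pt "-0.005 0.0012 0 0 0 0" --pt "-0.011 0.0026 0 0 0 0" --pt "-0.015 0.0036 0 0 0 0" --pt "-0.016 0.0038 0 0 0 0" --pt "-0.016 0.0038 0 0 0 0" --pt "-0.016 0.0038 0 0 0 0" --pt "-0.016 0.0038 0 0 0 0" --pt "-0.016 0.0038 0 0 0 0" --pt "-0.016 0.0038 0 0 0 0" --pt "-0.015 0.0036 0 0 0 0"

```text
time: 6.3
eef_pos: [472.2, -15.7, 14.0]
orientation: [0.749, 0.663, 0.001, 0.0]
ft_force: [-0.4, 5.5, 5.4]
opening: 0.688
```

>>> jog_arm --pt "-0.015 0.0036 0 0 0 0" --pt "-0.015 0.0036 0 0 0 0" --pt "-0.015 0.0036 0 0 0 0" --pt "-0.015 0.0036 0 0 0 0" --pt "-0.015 0.0036 0 0 0 0" --pt "-0.014 0.0033 0 0 0 0" --pt "-0.01 0.0024 0 0 0 0" --pt "-0.006 0.0014 0 0 0 0" --pt "0 0 0 0 0 0" --pt "0 0 0 0 0 0"

```text
time: 7.3
eef_pos: [484.2, -123.8, 14.0]
orientation: [0.749, 0.663, 0.0, 0.001]
ft_force: [1.4, 1.2, 5.4]
opening: 0.688
```

```bash
python3 - <<'E'
from h import *
from cell import arm
o=arm.observe();print(o["eef_pos"],o["orientation"],o["ft_force"],o["opening"]*92)
for n in ["side","scene","wrist"]:
    s=arm.snapshot(n);cv2.imwrite(f"pics/{n}3.png",s["image"][:,:,::-1]);pickle.dump(s,open(f"pics/{n}3.pkl","wb"))
a=cv2.imread("pics/scene3.png")[120:250,150:310];b=cv2.imread("pics/side3.png")[130:290,230:400]
cv2.imwrite("pics/c3.png",np.hstack([cv2.resize(a,(400,325)),cv2.resize(b,(345,325))]))
E
```

```text
[ 484.20856272 -123.82655993   14.0244888 ] [7.48818452e-01 6.62774755e-01 3.40034939e-04 6.58751878e-04] [1.36961573 1.16947011 5.42535066] 63.28588902219428
```

View pics/c3.png

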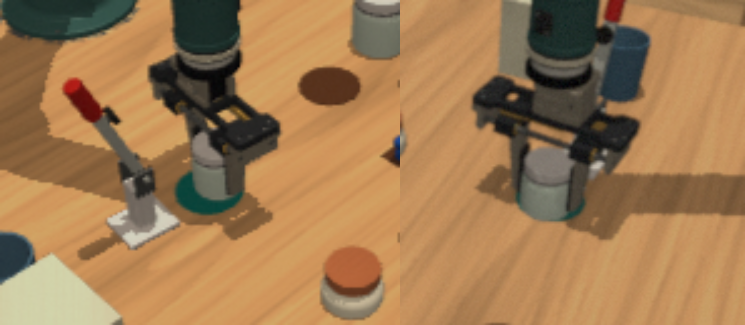

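View pics/wrist3.png

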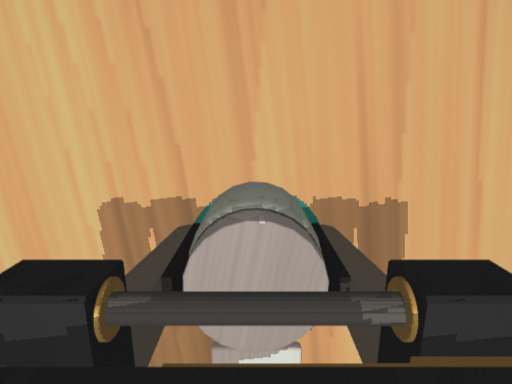

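The crops show the jar on the mark but still about 14 mm short on the +y side. The teal still shows on the clamp side, and the arm is still open. I'll finish the slide and measure.

>>> jog_arm --pt "-0.003 0.0006 0 0 0 0" --pt "-0.004 0.0006 0 0 0 0" --pt "-0.004 0.0006 0 0 0 0" --pt "-0.003 0.0005 0 0 0 0" --pt "0 0 0 0 0 0" --pt "0 0 0 0 0 0" --pt "0 0 0 0 0 0" --pt "0 0 0 0 0 0" --pt "0 0 0 0 0 0" --pt "0 0 0 0 0 0"

```text
time: 8.45
eef_pos: [484.8, -136.2, 14.0]
orientation: [0.748, 0.663, 0.001, 0.0]
ft_force: [-0.5, 4.1, 5.9]
opening: 0.687
```

```bash
python3 - <<'E'
from h import *
from cell import arm
o=arm.observe();print(o["eef_pos"],o["orientation"],o["ft_force"],o["opening"]*92)
for n in ["side","scene","wrist"]:
    s=arm.snapshot(n);cv2.imwrite(f"pics/{n}4.png",s["image"][:,:,::-1]);pickle.dump(s,open(f"pics/{n}4.pkl","wb"))
    P=cloud(s)
    k=P[(P[...,2]>66)&(P[...,2]<74)&(np.hypot(P[...,0]-484.5,P[...,1]+138)<38)]
    if len(k)>20: print(n,len(k),k.min(0).round(1),k.max(0).round(1))
a=cv2.imread("pics/scene4.png")[150:250,180:290];b=cv2.imread("pics/side4.png")[160:260,250:360]
cv2.imwrite("pics/c4.png",np.hstack([cv2.resize(a,(400,364)),cv2.resize(b,(400,364))]))
E
```

```text
[ 484.83400751 -136.18525901   14.02553822] [7.48280920e-01 6.63381428e-01 8.57251643e-04 1.04273180e-04] [-0.46150389  4.12958166  5.94852149] 63.23985967564493
side 311 [ 450.9 -167.2   66.1] [ 521.6 -102.5   73.9]
scene 86 [ 447.1 -166.4   66.3] [ 519.2 -117.2   73.9]
wrist 11184 [ 450.2 -166.4   66. ] [ 521.8 -106.2   73.9]
```

View pics/c4.png

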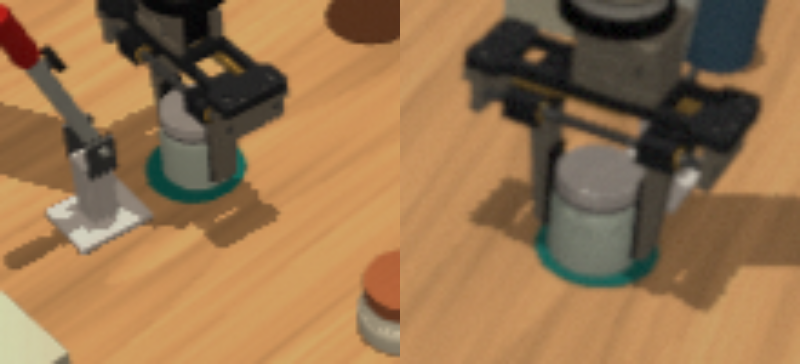

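View pics/wrist4.png

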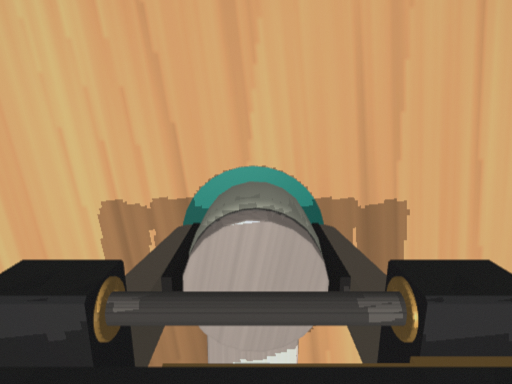

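Teal shows all round the jar in both crops and as an even ring ahead of it in the wrist view. I'll fit the ring for the offset.

```bash
python3 - <<'E'
from h import *
from scipy.optimize import least_squares
for n in ["wrist4","scene0"]:
    s=pickle.load(open(f"pics/{n}.pkl","rb"));hsv=cv2.cvtColor(s["image"],cv2.COLOR_RGB2HSV)
    v,u=np.mgrid[:384,:512];d=np.stack([(u-s["cx"])/s["fx"],(v-s["cy"])/s["fy"],np.ones_like(u)],-1)@R.from_quat(s["orientation"]).as_matrix().T
    e=np.array(s["eye"]);P=e+d*(-e[2]/d[...,2])[...,None]   # z=0 plane
    m=(hsv[...,0]>78)&(hsv[...,0]<98)&(hsv[...,1]>150)&(np.hypot(P[...,0]-484,P[...,1]+138)<70)
    c=max(cv2.findContours(m.astype(np.uint8),0,1)[0],key=cv2.contourArea)[:,0]
    p=P[c[:,1],c[:,0],:2]
    x=least_squares(lambda q:np.minimum(0,0)+ (np.hypot(*(p-q).T)-44),[484,-138],loss="cauchy",f_scale=1).x
    r=np.hypot(*(p-x).T);print(n,x.round(1),(abs(r-44)<2).sum(),len(r))
for n in ["side","scene"]:
    a=pickle.load(open(f"pics/{n}0.pkl","rb"));b=pickle.load(open(f"pics/{n}4.pkl","rb"))
    for s,c in((a,(454,130)),(b,(485,-137))):
        P=cloud(s);k=P[(P[...,2]>15)&(P[...,2]<42)&(np.hypot(P[...,0]-c[0],P[...,1]-c[1])<33.5)]
        print(n,k.min(0).round(1),k.max(0).round(1))
E
```

```text
wrist4 [ 483.5 -141.5] 181 337
scene0 [ 481.5 -140.8] 23 63
side [420.5 121.6  15.4] [478.4 163.3  42. ]
side [ 454.6 -132.7   15.1] [ 516.6 -103.7   41.5]
scene [437.5  97.5  15.8] [486.6 146.7  42. ]
scene [ 466.  -168.9   15.3] [ 515.3 -147.1   41.7]
```

>>> jog_arm --pt "-0.0015 -0.0005 0 0 0 0" --pt "-0.0015 -0.0005 0 0 0 0" --pt "-0.001 0 0 0 0 0" --pt "0 0 0 0 0 0" --pt "0 0 0 0 0 0" --pt "0 0 0 0 0 0" --pt "0 0 0 0 0 0" --pt "0 0 0 0 0 0" --pt "0 0 0 0 0 0" --pt "0 0 0 0 0 0"

```text
time: 9.6
eef_pos: [483.8, -140.0, 14.1]
orientation: [0.748, 0.663, 0.001, 0.0]
ft_force: [1.6, 3.6, 4.4]
opening: 0.69
```

>>> jog_arm --pt "0 0 0 0 0 0" --pt "0 0 0 0 0 0" --pt "0 0 0 0 0 0" --pt "0 0 0 0 0 0" --pt "0 0 0 0 0 0" --pt "0 0 0 0 0 0" --pt "0 0 0 0 0 0" --pt "0 0 0 0 0 0" --pt "0 0 0 0 0 0" --pt "0 0 0 0 0 0" --fingers 1

```text
time: 10.6
eef_pos: [482.8, -140.8, 13.6]
orientation: [0.748, 0.663, -0.0, 0.0]
ft_force: [0.2, 0.7, -0.3]
opening: 1.001
```

>>> jog_arm --pt "0 0 -0.01 0 0 0" --pt "0 0 -0.02 0 0 0" --pt "0 0 -0.025 0 0 0" --pt "0 0 -0.025 0 0 0" --pt "0 0 -0.025 0 0 0" --pt "0 0 -0.03 0 0 0" --pt "0 0 -0.03 0 0 0" --pt "0 0 -0.03 0 0 0" --pt "0 0 0 0 0 0" --pt "0 0 0 0 0 0"

```text
time: 11.6
eef_pos: [482.8, -141.0, 209.3]
orientation: [0.749, 0.663, -0.0, 0.001]
ft_force: [0.2, -0.3, -0.9]
opening: 1.001
```

```bash
python3 - <<'E'
from h import *
from cell import arm
from scipy.optimize import least_squares
o=arm.observe();print(o["time"],o["eef_pos"],o["orientation"],o["ft_force"],o["opening"]*92,o["joints"].round(2))
for n in ["side","scene","wrist"]:
    s=arm.snapshot(n);cv2.imwrite(f"pics/{n}5.png",s["image"][:,:,::-1]);pickle.dump(s,open(f"pics/{n}5.pkl","wb"))
    P=cloud(s)
    k=P[(P[...,2]>66)&(P[...,2]<74)&(np.hypot(P[...,0]-484.5,P[...,1]+138)<38)]
    if len(k)>20: print(n,len(k),k.mean(0).round(1),k.min(0).round(1),k.max(0).round(1))
hsv=cv2.cvtColor(s["image"],cv2.COLOR_RGB2HSV)
v,u=np.mgrid[:384,:512];d=np.stack([(u-s["cx"])/s["fx"],(v-s["cy"])/s["fy"],np.ones_like(u)],-1)@R.from_quat(s["orientation"]).as_matrix().T
e=np.array(s["eye"]);P=e+d*(-e[2]/d[...,2])[...,None]
m=(hsv[...,0]>78)&(hsv[...,0]<98)&(hsv[...,1]>150)&(np.hypot(P[...,0]-484,P[...,1]+138)<70)
c=max(cv2.findContours(m.astype(np.uint8),0,1)[0],key=cv2.contourArea)[:,0]
p=P[c[:,1],c[:,0],:2]
print("mark",least_squares(lambda q:np.hypot(*(p-q).T)-44,[484,-138],loss="cauchy",f_scale=1).x)
a=cv2.imread("pics/scene5.png")[120:250,150:310];b=cv2.imread("pics/side5.png")[130:290,230:400]
cv2.imwrite("pics/c5.png",np.hstack([cv2.resize(a,(400,325)),cv2.resize(b,(345,325))]))
E
```

```text
11.6 [ 482.76745968 -141.02492309  209.27146104] [ 7.48544020e-01  6.63084559e-01 -2.39132987e-05  8.47313979e-04] [ 0.23374082 -0.33488067 -0.9483213 ] 92.12493586451795 [ 0.9   0.34 -0.82  1.92  0.3   1.   -0.17]
side 302 [ 481.4 -134.5   71.3] [ 453.1 -167.5   66.2] [ 511.6 -108.1   73.9]
scene 205 [ 486.7 -141.9   71.3] [ 456.2 -170.1   66.1] [ 516.4 -110.2   73.9]
wrist 2695 [ 484.6 -139.    70.1] [ 454.9 -169.5   66. ] [ 514.5 -110.4   72.5]
mark [ 481.08476154 -141.05610972]
```

View pics/c5.png

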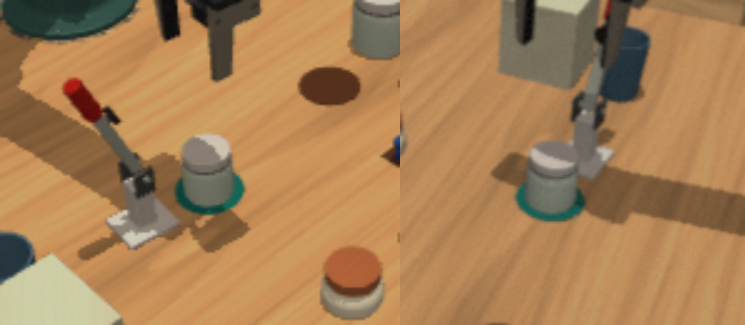

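View pics/wrist5.png

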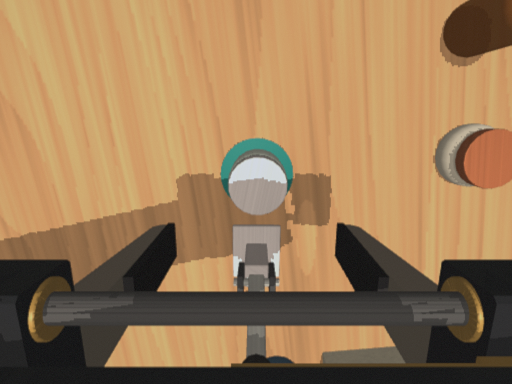

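The jar stands inside the teal ring with the ring visible all round. In the wrist view both the ring and the lid centre at column 257, and the arm is still open. Jar and mark agree to about 1–4 mm across the cameras. Next I'll shut the fingers, go over and behind the arm, and push it over.

>>> jog_arm --pt "0 0 -0.045 0 0 0" --pt "0 0 -0.045 0 0 0" --pt "-0.04 0 0 0 0 0" --pt "-0.04 0 0 0 0 0" --pt "-0.04 0 0 0 0 0" --pt "-0.04 0 0 0 0 0" --pt "-0.045 0 0 0 0 0" --pt "0 0 0.045 0 0 0" --pt "0 0 0.045 0 0 0" --pt "0 0 0 0 0 0" --fingers -1

```text
time: 12.75
eef_pos: [453.8, -342.3, 201.9]
orientation: [0.748, 0.663, -0.001, -0.007]
ft_force: [-1.0, 0.7, 0.1]
opening: 0.157
```

```bash
python3 - <<'E'
from h import *
from cell import arm
o=arm.observe();print(o["time"],o["eef_pos"],o["orientation"],o["ft_force"],o["opening"]*92,o["joints"].round(2))
for n in ["side","scene"]:
    s=arm.snapshot(n);cv2.imwrite(f"pics/{n}6.png",s["image"][:,:,::-1])
a=cv2.imread("pics/scene6.png")[80:260,110:310];b=cv2.imread("pics/side6.png")[60:260,230:430]
cv2.imwrite("pics/c6.png",np.hstack([cv2.resize(a,(400,360)),cv2.resize(b,(400,400))[:360]]))
E
```

```text
12.75 [ 453.83881259 -342.32166734  201.89719415] [ 0.748465    0.66314079 -0.0009326  -0.00660029] [-0.95275984  0.66603713  0.08267078] 14.427143468301878 [ 1.14  0.46 -0.71  1.77  0.34  1.05  0.18]
```

View pics/c6.png

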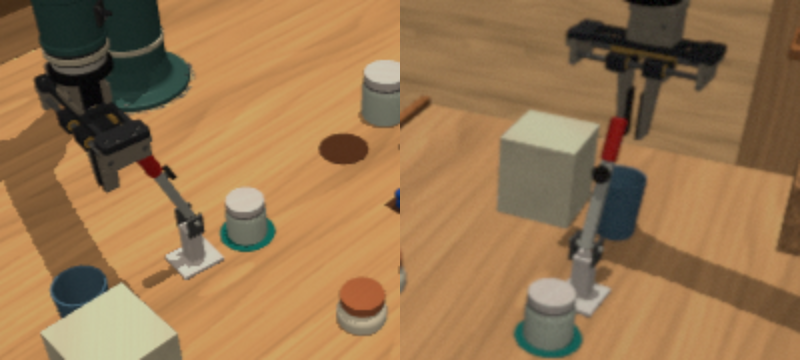

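In the side crop the grip (about (612,140)) lies just ahead of the still-closing fingers (about (635,100)), which sit 5 mm off toward −x. I'll shift by that amount and push.

>>> jog_arm --pt "0 0.0025 0 0 0 0" --pt "0 0.0025 0 0 0 0" --pt "0.003 0 0 0 0 0" --pt "0.003 0 0 0 0 0" --pt "0.003 0 0 0 0 0" --pt "0.003 0 0 0 0 0" --pt "0.004 0 0 0 0 0" --pt "0.004 0 0 0 0 0" --pt "0.005 0 0 0 0 0" --pt "0.005 0 0 0 0 0"

```text
time: 13.85
eef_pos: [466.7, -314.7, 208.6]
orientation: [0.748, 0.663, -0.0, -0.0]
ft_force: [-1.5, -1.4, 1.1]
opening: 0.004
```

>>> jog_arm --pt "0.006 0 0 0 0 0" --pt "0.006 0 0 0 0 0" --pt "0.006 0 0 0 0 0" --pt "0.006 0 0 0 0 0" --pt "0.006 0 0 0 0 0" --pt "0.006 0 0 0 0 0" --pt "0.005 0 0 0 0 0" --pt "0.005 0 0 0 0 0" --pt "0.005 0 0 0 0 0" --pt "0.005 0 0 0 0 0"

```text
time: 14.85
eef_pos: [473.4, -259.0, 208.5]
orientation: [0.748, 0.663, 0.0, -0.0]
ft_force: [-0.4, -0.8, 0.9]
opening: 0.0
```

```bash
python3 - <<'E'
from h import *
from cell import arm
o=arm.observe();print(o["time"],o["eef_pos"],o["orientation"],o["ft_force"],o["opening"]*92)
for n in ["side","scene"]:
    s=arm.snapshot(n);cv2.imwrite(f"pics/{n}7.png",s["image"][:,:,::-1])
a=cv2.imread("pics/scene7.png")[80:260,110:310];b=cv2.imread("pics/side7.png")[60:260,230:430]
cv2.imwrite("pics/c7.png",np.hstack([cv2.resize(a,(400,360)),cv2.resize(b,(400,400))[:360]]))
E
```

```text
14.85 [ 473.38871368 -259.01725295  208.49263766] [ 7.48479231e-01  6.63158220e-01  3.87522765e-06 -1.28087095e-04] [-0.35489062 -0.77902174  0.88779936] 0.017066764168663793
```

View pics/c7.png

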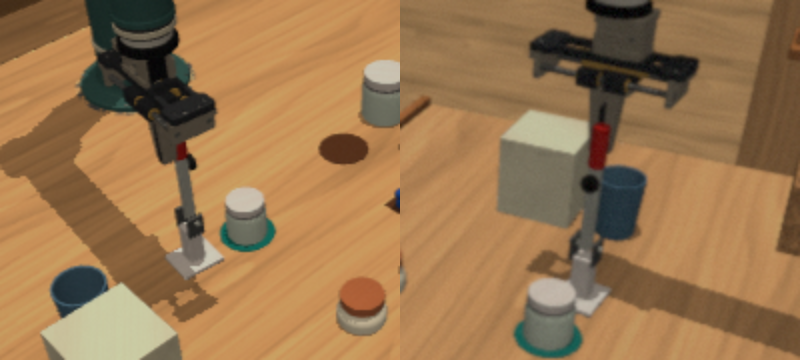

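The arm is being pushed squarely and is nearly upright. I'll continue over centre.

>>> jog_arm --pt "0.005 -0.0005 0 0 0 0" --pt "0.005 -0.0005 0 0 0 0" --pt "0.005 -0.0005 0 0 0 0" --pt "0.005 -0.0005 0 0 0 0" --pt "0.005 0 0 0 0 0" --pt "0.005 0 0 0 0 0" --pt "0.004 0 0 0 0 0" --pt "0.003 0 0 0 0 0" --pt "0.002 0 0 0 0 0" --pt "0 0 0 0 0 0"

```text
time: 15.95
eef_pos: [476.2, -220.1, 208.6]
orientation: [0.748, 0.663, 0.0, -0.0]
ft_force: [0.1, -0.1, 0.8]
opening: 0.008
```

```bash
python3 - <<'E'
from h import *
from cell import arm
o=arm.observe();print(o["time"],o["eef_pos"],o["ft_force"])
for n in ["side","scene"]:
    s=arm.snapshot(n);cv2.imwrite(f"pics/{n}8.png",s["image"][:,:,::-1])
a=cv2.imread("pics/scene8.png")[80:260,110:310];b=cv2.imread("pics/side8.png")[60:260,230:430]
cv2.imwrite("pics/c8.png",np.hstack([cv2.resize(a,(400,360)),cv2.resize(b,(400,400))[:360]]))
E
```

```text
15.95 [ 476.15359793 -220.12205893  208.57852432] [ 0.08428019 -0.0809046   0.82570582]
```

View pics/c8.png

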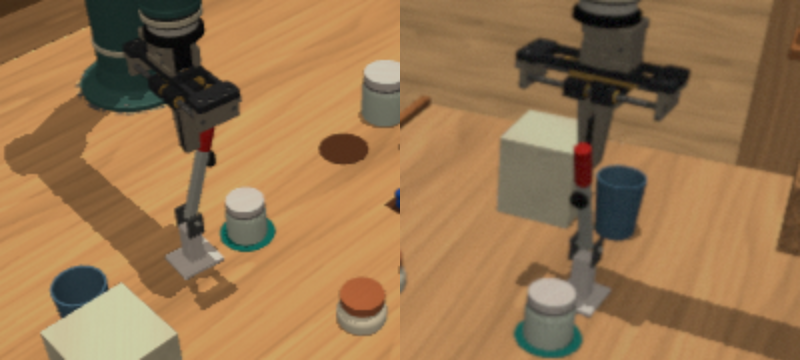

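The arm is past centre and falling toward the jar. I'll withdraw the tool upward and wait.

>>> jog_arm --pt "-0.01 0 0 0 0 0" --pt "-0.015 0 -0.01 0 0 0" --pt "-0.01 0 -0.02 0 0 0" --pt "0 0 -0.02 0 0 0" --pt "0 0 -0.02 0 0 0" --pt "0 0 -0.02 0 0 0" --pt "0 0 0 0 0 0" --pt "0 0 0 0 0 0" --pt "0 0 0 0 0 0" --pt "0 0 0 0 0 0"

```text
time: 17.05
eef_pos: [471.3, -255.3, 297.5]
orientation: [0.749, 0.663, -0.0, -0.001]
ft_force: [-0.5, -0.4, -0.9]
opening: 0.007
```

>>> jog_arm --pt "0 0 0 0 0 0" --pt "0 0 0 0 0 0" --pt "0 0 0 0 0 0" --pt "0 0 0 0 0 0" --pt "0 0 0 0 0 0" --pt "0 0 0 0 0 0" --pt "0 0 0 0 0 0" --pt "0 0 0 0 0 0" --pt "0 0 0 0 0 0" --pt "0 0 0 0 0 0"

```text
time: 18.05
eef_pos: [471.9, -255.3, 298.6]
orientation: [0.748, 0.663, -0.0, 0.0]
ft_force: [0.4, 0.3, 0.9]
opening: 0.007
```

>>> jog_arm --pt "0 0 0 0 0 0" --pt "0 0 0 0 0 0" --pt "0 0 0 0 0 0" --pt "0 0 0 0 0 0" --pt "0 0 0 0 0 0" --pt "0 0 0 0 0 0" --pt "0 0 0 0 0 0" --pt "0 0 0 0 0 0" --pt "0 0 0 0 0 0" --pt "0 0 0 0 0 0"

```text
time: 19.05
eef_pos: [471.9, -255.3, 298.6]
orientation: [0.748, 0.663, -0.0, 0.0]
ft_force: [0.6, -0.5, 0.2]
opening: 0.009
```

>>> jog_arm --pt "0 0 0 0 0 0" --pt "0 0 0 0 0 0" --pt "0 0 0 0 0 0" --pt "0 0 0 0 0 0" --pt "0 0 0 0 0 0" --pt "0 0 0 0 0 0" --pt "0 0 0 0 0 0" --pt "0 0 0 0 0 0" --pt "0 0 0 0 0 0" --pt "0 0 0 0 0 0"

```text
time: 20.05
eef_pos: [471.9, -255.3, 298.6]
orientation: [0.748, 0.663, -0.0, -0.0]
ft_force: [-0.3, -0.2, -0.8]
opening: 0.007
```

```bash
python3 - <<'E'
from h import *
from cell import arm
o=arm.observe();print(o["time"],o["eef_pos"],o["ft_force"])
for n in ["side","scene"]:
    s=arm.snapshot(n);cv2.imwrite(f"pics/{n}9.png",s["image"][:,:,::-1])
    P=cloud(s);hsv=cv2.cvtColor(s["image"],cv2.COLOR_RGB2HSV)
    red=(hsv[...,1]>190)&((hsv[...,0]<6)|(hsv[...,0]>174))&(P[...,2]>50)&(P[...,2]<300)&(abs(P[...,0]-485)<80)&(abs(P[...,1]+130)<150)
    r=P[red];print(n,len(r),r.min(0).round(),r.max(0).round(),r.mean(0).round())
    U=np.linalg.svd(r-r.mean(0))[2][0];print("slope",U)
    ref=pickle.load(open(f"pics/{n}0.pkl","rb"))["image"];
    k=P[(P[...,2]>66)&(P[...,2]<73)&(np.hypot(P[...,0]-484.5,P[...,1]+138)<36)];print(k.min(0).round(1),k.max(0).round(1))
a=cv2.imread("pics/scene9.png")[80:260,110:310];b=cv2.imread("pics/side9.png")[60:260,230:430]
cv2.imwrite("pics/c9.png",np.hstack([cv2.resize(a,(400,360)),cv2.resize(b,(400,400))[:360]]))
E
```

```text
20.05 [ 471.89637792 -255.3233041   298.56268297] [-0.29156568 -0.16569733 -0.75724394]
side 131 [ 474. -114.   84.] [497. -65. 102.] [485. -84.  96.]
slope [-0.20980888 -0.97160445  0.10938475]
[ 453.  -168.7   66.3] [ 511.3 -109.6   73. ]
scene 100 [ 479. -121.   85.] [505. -72. 105.] [495. -96.  97.]
slope [0.16590095 0.98561055 0.03238381]
[ 476.6 -171.3   66.5] [ 514.3 -110.1   72.9]
```

View pics/c9.png

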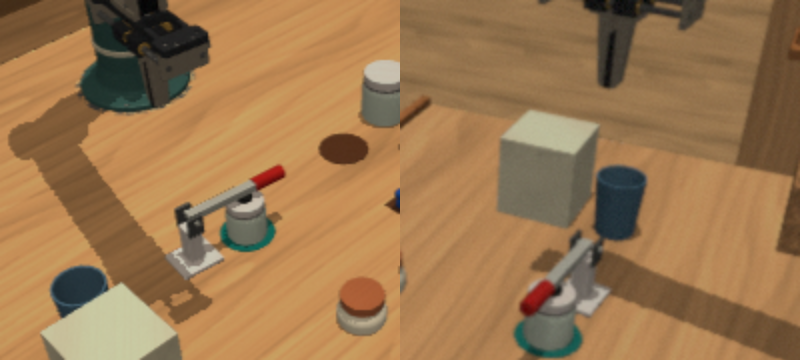

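View pics/scene9.png

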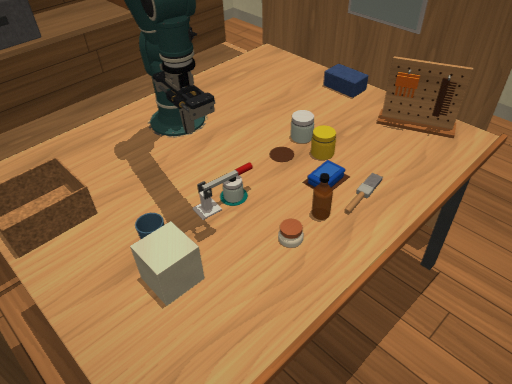

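The arm lies on the lid: the grip's top reads about z = 100, against 99 expected for a level arm. The jar is inside the ring, the other things look unmoved and the gripper is clear, so I'll hand in.

```bash
python3 -c "
from cell import arm
print(arm.close_job())"
```

```text
the job is handed in; nothing more can be done
None
```

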